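Draw a long spatula out from under a trough's hood and hold it over the tray

TASK

Take the long orange-handled spatula out of the metal trough: its blade lies under the fixed clear hood and it is longer than the opening, so tilt the handle end up and draw it out slantwise without straining it against the hood. Then hold it level, right way up, lengthwise over the middle of the blue tray, about 15 cm above it, and finish while still holding it there; do not put it down. Leave the dropper bottle, the petri dish and the timer where they are.

Things in the scene. Friction and masses are not known exactly. Their poses are not given: they have to be found in the camera images.
- spatula_mid (a point): Middle of the 220 mm, 60 g spatula, half-way up. x: towards the blade tip, z: up. Orange handle 14 mm wide (y), 16 mm high, x = -110 to +35 mm; steel blade 22 mm wide, 3 mm thick, at mid-height, to the tip at x = +110 mm (first 20 mm a narrow neck). Balances near x = -12 mm. Lies loose on the trough's floor, roughly along it, blade under the hood (x of both within 0.06 rad).
- trough: Aluminium trough, fixed to the bench. Origin: centre of its underside; x along it towards the hooded end, z up. Outside 250 (x) by 130 (y) mm, walls 5 mm thick and 52 mm high, floor 5 mm thick. A clear fixed hood plate, 4 mm thick, underside at z = 52 mm, covers the full width from x = +42 to +125 mm; the rest of the top is open.
- tray: Blue shallow tray, fixed to the bench. Origin: centre of its underside; x along its length, z up. Outside 270 (x) by 110 (y) by 18 mm (z), 4 mm thick. May stand left or right of the trough.
- stain_bottle: Small white dropper bottle with red cap, 23 mm wide, 74 mm tall, standing loose behind the work; origin under its centre. Bystander.
- petri_1: Petri dish, 58 mm wide, 14 mm high, loose, behind the work; origin under its centre. Bystander.
- timer: White bench timer with a row of buttons, 64 x 68 x 21 mm, loose, behind the work; origin under its centre. Bystander.

How it is judged:
By the outcome, as a careful person would: the job done as asked, in the order asked, and still so for the second after the job is handed in, while the arm keeps its last pose, push and grip.
It also fails if it takes over 45 s, if anything falls off the work surface, if the arm or the gripper's body presses on something with over 40 N, if the wrist force passes 120 N, or if a joint passes its speed limit or range.

ROBOT

A 7-joint arm with a two-finger parallel gripper is mounted at the origin on a cart in front of the work surface, level with it; the furniture and walls round the work are solid. World frame = base frame: x ahead of the robot, y to its left, z up, the work surface at z = 0. Lengths are in mm, angles in rad, forces in N, time in s.
With the tool pointing down it reaches from about 425 to 875 mm from the base axis. Payload 4.7 kg.
Tool frame: the origin (TCP) lies between the finger pads; the fingertips stand 8 mm ahead of it and the grasp point (between the pads) lies 11 mm behind it (r.nose_length is the distance from the TCP to the fingertips, in mm); z points along the fingers, y is the line along which they close (so a half turn about z gives the same grasp; the last joint's range is limited). The gripper opens to 87 mm and grips with 3 to 60 N. Pads are 19 mm wide; open, the fingers measure 117 mm over their backs; the gripper's body (75 mm by 190 mm) begins 51 mm behind the grasp point.
Start: joints at [1.196, 0.321, -0.07, 1.45, 0.023, 1.371, -0.057], TCP at [246.383, -601.515, 230.587] pointing down, gripper open.
Joint ranges: [-2.86, 2.86], [-0.3, 2.09], [-1.38, 1.24], [0.06, 2.45], [-1.56, 4.7], [0.09, 2.05], [-2.69, 2.69]. Speed limits (rad/s): [2.57, 2.57, 3.14, 3.14, 3.14, 3.14, 3.14].

INTERFACE

Orientations are given as a unit quaternion [x, y, z, w].
In Python, from cell import r, imaging gives the robot as it stands.
- The arm moves only by the tool servo_tool, never from a script. Its argument "steps" is a list of rows, each a list of 7 numbers: the shift along the tool's x, y, z in cm, then the turn, a rotation vector about the tool's x, y, z in rad, then the finger opening in cm, from 0 to 8.7. A call has 1 to 20 rows; each row is the pose to reach, as a shift and turn from the pose commanded when the call began, along the tool's axes at that moment; what a row does not reach only later rows make up. A row lasts 1/10 s, in which the tool goes at most 50 mm and 8.59 degrees, less where a joint would pass 70% of its speed; a pose out of reach is approached as far as the arm can. A call with a gripper value outside its range is refused whole. The fingers move at their own pace and stop on an object; "squeeze" is the grip in N (left out, the last holds). Time passes only in rows, so rows that repeat a pose let the fingers close. It gives the time, the measured TCP pose, the force, the opening and the grip force at its end, in the units of the state.
- r.observe(): the state, without advancing time (a new reading comes with each control period).
- imaging.camera(name): name is "side" or "top"; returns the picture (384x512x3 uint8, red, green, blue); there is no depth.
- imaging.camera_params(name): a dict with "mtx" (3x3 intrinsics, pixels), "world_from_camera" (4x4, takes a point from camera to world coordinates). Camera axes: x right, y down, z forward; pixel columns grow to the right and rows downward; lengths in mm; the calibration is good to about 2 mm. A picture is of the moment at which its call begins. camera_params takes no time and is no camera call.
- r.finish_job(): hands the job in; it is judged then, once.
The state is a dict: "time_s": time; "qpos": joint angles; "joint_velocities": joint speeds; "tau": joint torques, N m; "ee_pos": TCP position; "tcp_rot": TCP orientation; "force": force on the tool from outside, world axes, zero at the start; "ft_torque": the same for the moment, N m; "width": finger opening in mm; "grasp_force": force on a finger pad.
Only numpy, scipy, OpenCV 4.12 (cv2) and the standard library are available. Lean on these libraries where they do the work, as an engineer would, in place of code of your own. Each camera call takes 0.05 s, during which the arm holds its last target. There are 200 camera calls.

## Working session

There is one attempt and no reset: what is moved stays moved. The work goes in short steps, Python scripts to look and compute and a tool call to move; the robot and the scene stay as the last step left them, time stands still between calls to the robot, and variables do not carry over. Pictures are saved under pics/ and viewed, at most 10 in all, crops included, and the job is handed in when it is done.

Besides the shell and the picture viewer there is one more tool, called after "Call:" as a command line: name --pt "numbers of a row" for each row, then --argument value for the rest. servo_tool: Moves the arm, as the interface text tells. Its arguments: {"type":"object","properties":{"steps":{"type":"array","items":{"type":"array","items":{"type":"number"}}},"squeeze":{"type":"number"}},"required":["steps"]}

```bash
mkdir -p pics; ls; python3 - <<'E'
from cell import r, imaging
import cv2
for n in ("top","side"):
    im=imaging.camera(n); cv2.imwrite(f"pics/{n}0.png",im[:,:,::-1])
    p=imaging.camera_params(n); print(n,p["mtx"],p["world_from_camera"])
print(r.observe())
E
```

```text
pics
top [[405.03933575   0.         255.71118819]
 [  0.         405.03933575 194.59726804]
 [  0.           0.           1.        ]] [[-2.46460880e-02 -9.97669028e-01  6.36323902e-02  5.87432710e+02]
 [-9.99280860e-01  2.64206039e-02  2.71976923e-02 -5.10296801e+00]
 [-2.88155014e-02 -6.29163129e-02 -9.97602729e-01  9.85579929e+02]
 [ 0.00000000e+00  0.00000000e+00  0.00000000e+00  1.00000000e+00]]
side [[479.16932051   0.         251.38994357]
 [  0.         479.16932051 194.82147211]
 [  0.           0.           1.        ]] [[-9.34473399e-01 -1.90289794e-01  3.00914042e-01  3.25909157e+02]
 [-3.56013182e-01  5.08330288e-01 -7.84126860e-01  8.21824328e+02]
 [-3.75238265e-03 -8.39875058e-01 -5.42766807e-01  5.96320958e+02]
 [ 0.00000000e+00  0.00000000e+00  0.00000000e+00  1.00000000e+00]]
{'time_s': 0.1, 'qpos': array([ 1.19609607,  0.32168002, -0.07007446,  1.45152135,  0.02257676,
        1.37080033, -0.05689974]), 'joint_velocities': array([ 0.00032195, -0.00130938, -0.00022828, -0.00374586, -0.00031817,
        0.00147581, -0.00164706]), 'tau': array([-9.83542341e-04, -4.92571306e+01, -4.06330414e-01, -3.13398385e+01,
       -6.42620330e-02,  3.94752645e-02,  5.41408463e-05]), 'ee_pos': array([ 246.18174007, -601.07207073,  229.63139518]), 'tcp_rot': array([ 9.81162146e-01,  1.93184326e-01, -1.92491690e-04, -7.88212053e-04]), 'force': array([-0.20352363,  0.17623287,  0.25597469]), 'ft_torque': array([ 0.01710886, -0.0046829 ,  0.02254635]), 'grasp_force': 0.0, 'width': 86.87835522919875}
```

View pics/top0.png

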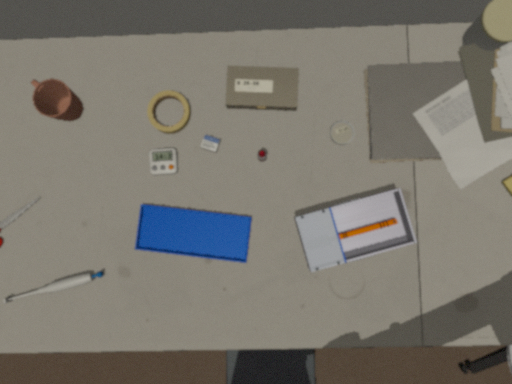

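View pics/side0.png

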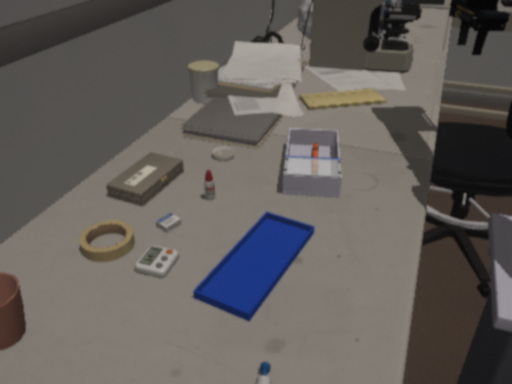

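Top view: trough at right (corners near (295,215), (402,188), (413,243), (313,270)), with the hood on its left part and the orange handle at about (340,236)–(397,222). The tray is at (195,232), with the timer, bottle and dish behind. Side view confirms this.

```bash
cat > h.py <<'E'
from cell import r, imaging
import cv2, numpy as np
from scipy.spatial.transform import Rotation as R
def ray(n,uv,z):
    p=imaging.camera_params(n); T=p["world_from_camera"]
    d=T[:3,:3]@np.linalg.solve(p["mtx"],[uv[0],uv[1],1]); o=T[:3,3]
    return (o+d*(z-o[2])/d[2])
def rect(n,mask,z):
    cs,_=cv2.findContours(mask.astype(np.uint8),cv2.RETR_EXTERNAL,cv2.CHAIN_APPROX_NONE)
    c=max(cs,key=cv2.contourArea).reshape(-1,2)
    w=np.array([ray(n,q,z)[:2] for q in c],np.float32)
    (cx,cy),(a,b),t=cv2.minAreaRect(w)
    box=cv2.boxPoints(((cx,cy),(a,b),t)); e=max((box[1]-box[0],box[2]-box[1]),key=np.linalg.norm)
    return (cx,cy),max(a,b),min(a,b),np.arctan2(e[1],e[0]),c
def orange(im):
    h=cv2.cvtColor(im,cv2.COLOR_RGB2HSV); return (h[...,0]>5)&(h[...,0]<22)&(h[...,1]>170)&(h[...,2]>110)
def blue(im):
    h=cv2.cvtColor(im,cv2.COLOR_RGB2HSV); return (h[...,0]>105)&(h[...,0]<130)&(h[...,1]>170)
E
python3 - <<'E'
from h import *
im=cv2.imread("pics/top0.png")[:,:,::-1].copy()
o=rect("top",orange(im)*(np.arange(512)>280),21); print("handle",o[:4])
b=rect("top",blue(im),18); print("tray",b[:4])
cv2.imwrite("pics/crop.png",cv2.resize(im[175:285,280:430,::-1],None,fx=5,fy=5,interpolation=cv2.INTER_CUBIC))
for q in [(295,215),(402,188),(413,243),(313,270)]: print(ray("top",q,52))
E
```

```text
handle ((563.0185546875, -240.25192260742188), 134.63026428222656, 10.633293151855469, np.float32(-1.324185))
tray ((562.32763671875, 173.4756317138672), 263.4638671875, 105.59178161621094, np.float32(1.4288027))
[597.65341325 -68.73442345  52.        ]
[ 653.23939177 -314.88987089   52.        ]
[ 527.57588239 -333.68077035   52.        ]
[ 471.74190945 -105.7232279    52.        ]
```

View pics/crop.png

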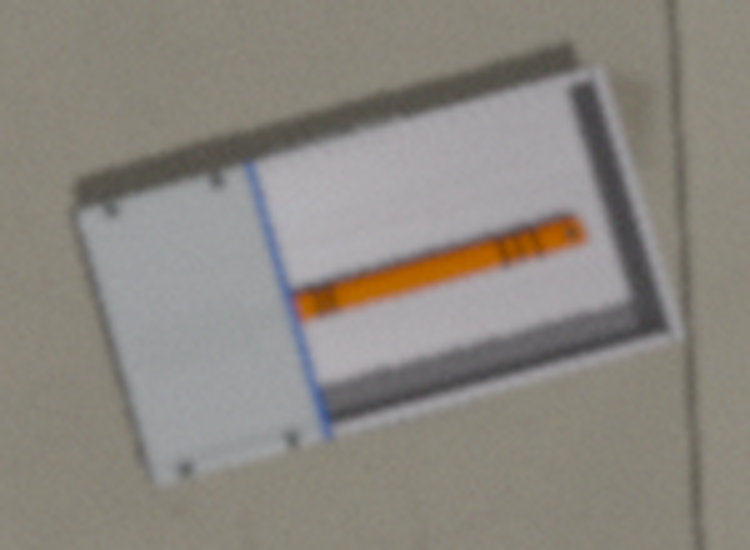

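```bash
cat >> h.py <<'E'
def move(pos,ang,tilt=0.,s=None):
    """shift(cm)/rotvec from present pose to TCP pos, tool x at yaw ang (tool down), then tilt about tool y"""
    s=s or r.observe(); A=R.from_quat(s["tcp_rot"])
    B=R.from_euler('z',ang)*R.from_euler('x',np.pi)*R.from_euler('y',tilt)
    D=A.inv()
    print("shift cm",(D.apply(np.array(pos)-s["ee_pos"])/10).round(2),"rotvec",(D*B).as_rotvec().round(3))
E
python3 - <<'E'
from h import *
C=np.array([(295.6,216.6),(400,188.6),(416.4,242.4),(311.4,272)])
P=np.array([ray("top",q,z)[:2] for q,z in zip(C,(56,52,52,56))])
print(P.round(),[np.linalg.norm(P[i]-P[i-1]).round(1) for i in range(4)])
c=P.mean(0); v=(P[0]+P[3]-P[1]-P[2]); a=np.arctan2(v[1],v[0]); print("trough",c,a)
t=lambda p: R.from_euler('z',-a).apply(np.r_[np.array(p)-c,0])[:2].round(1)
for q in [(329.6,208),(345.4,262.4)]: print("hood edge",t(ray("top",q,56)[:2]))
o=(563.0,-240.25); sa=np.pi-1.3242
d=np.array([np.cos(sa),np.sin(sa)]); end=np.array(o)-d*68.5; mid=end+110*d
print("spat yaw",sa,"mid",mid,"end",end,"in trough",t(end),t(mid))
g=mid-25*d; print("grip",g)
move([*g,120],sa)
E
```

```text
[[ 594.  -70.]
 [ 652. -310.]
 [ 529. -341.]
 [ 468. -102.]] [np.float64(130.0), np.float64(247.5), np.float64(127.1), np.float64(247.5)]
trough [ 560.62298269 -205.72927604] 1.8135764115968878
hood edge [ 44.  -63.4]
hood edge [43.6 64.3]
spat yaw 1.817392653589793 mid [ 552.86965614 -200.00542107] end [ 579.72116998 -306.67779896] in trough [-102.6    5.7] [7.4 6.1]
grip [ 558.97227292 -224.24914332]
shift cm [ 43.23 -22.99  11.  ] rotvec [-1.000e-03 -1.000e-03 -1.429e+00]
```

Call:
servo_tool --pt "4 -2 0 0 0 -0.14 4.5" --pt "8 -4 0 0 0 -0.28 4.5" --pt "12 -6 0 0 0 -0.42 4.5" --pt "16 -8 0 0 0 -0.56 4.5" --pt "20 -10 1 0 0 -0.7 4.5" --pt "24 -12.5 3 0 0 -0.84 4.5" --pt "28 -15 5 0 0 -0.98 4.5" --pt "32 -17 7 0 0 -1.12 4.5" --pt "36 -19 9 0 0 -1.26 4.5" --pt "40 -21.5 10 0 0 -1.38 4.5" --pt "43.2 -23 11 0 0 -1.429 4.5" --pt "43.2 -23 11 0 0 -1.429 4.5" --pt "43.2 -23 11 0 0 -1.429 4.5" --pt "43.2 -23 11 0 0 -1.429 4.5"

```text
time_s: 1.5
ee_pos: [558.1, -226.5, 120.4]
tcp_rot: [0.615, 0.788, -0.001, -0.0]
force: [0.2, 0.2, -0.3]
width: 45.0
grasp_force: 0.0
```

```bash
python3 - <<'E'
from h import *
for n,b in (("top",(170,290,280,430)),("side",(110,220,250,390))):
    im=imaging.camera(n); cv2.imwrite(f"pics/{n}1.png",cv2.resize(im[b[0]:b[1],b[2]:b[3],::-1],None,fx=4,fy=4,interpolation=cv2.INTER_CUBIC))
s=r.observe(); print(s["ee_pos"],s["qpos"],s["width"],s["time_s"])
move([559,-224.2,16],1.817)
E
python3 -c "
import cv2,numpy as np
a=cv2.imread('pics/top1.png');b=cv2.imread('pics/side1.png')
b=cv2.resize(b,(600,480));cv2.imwrite('pics/both1.png',cv2.resize(np.vstack([a[:480],b[:480]]),(500,600)))" ; python3 -c "
import cv2,numpy as np
a=cv2.imread('pics/top1.png');b=cv2.imread('pics/side1.png')
cv2.imwrite('pics/both1.png',cv2.resize(np.hstack([a,cv2.resize(b,(600,480))]),(800,320)))"
```

```text
[ 558.12933885 -226.87902715  120.74615039] [ 0.75540444  0.33849156 -0.49744004  1.6930629   0.17530779  1.15412682
  0.45440279] 45.11786006691436 1.6
shift cm [ 0.25  0.15 10.47] rotvec [-0.     0.001 -0.002]
```

View pics/both1.png

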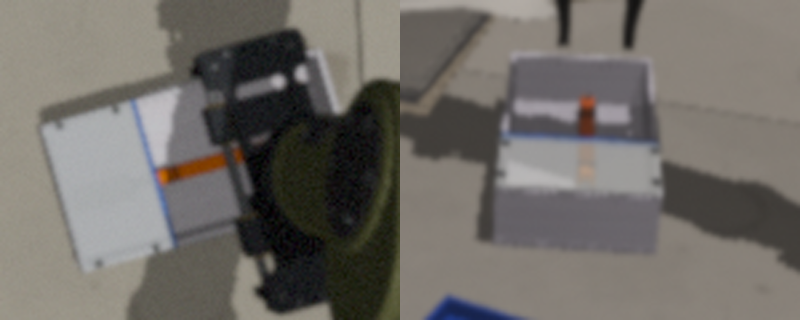

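The gripper stands over the handle with the fingers on either side of it (in the side view, fingers at 563 and 630, handle at 587). Descending now.

Call:
servo_tool --pt "0.2 0.1 2.5 0 0 0 4.5" --pt "0.2 0.1 5 0 0 0 4.5" --pt "0.2 0.1 7 0 0 0 4.5" --pt "0.2 0.1 8.5 0 0 0 4.5" --pt "0.2 0.1 9.5 0 0 0 4.5" --pt "0.2 0.1 10.1 0 0 0 4.5" --pt "0.2 0.1 10.4 0 0 0 4.5" --pt "0.2 0.1 10.4 0 0 0 4.5" --pt "0.2 0.1 10.4 0 0 0 4.5"

```text
time_s: 2.5
ee_pos: [560.0, -222.9, 17.3]
tcp_rot: [0.615, 0.789, 0.0, 0.001]
force: [-0.5, 0.4, 0.3]
width: 45.0
grasp_force: 0.0
```

Call:
servo_tool --pt "0 0 0.2 0 0 0 3.2" --pt "0 0 0.2 0 0 0 2.4" --pt "0 0 0.2 0 0 0 1.8" --pt "0 0 0.2 0 0 0 1.4" --pt "0 0 0.2 0 0 0 1.0" --pt "0 0 0.2 0 0 0 0.8" --pt "0 0 0.2 0 0 0 0.8" --pt "0 0 0.2 0 0 0 0.8" --squeeze 30

```text
time_s: 3.3
ee_pos: [559.4, -222.8, 14.6]
tcp_rot: [0.615, 0.789, -0.0, 0.0]
force: [-0.4, -0.3, 0.9]
width: 13.7
grasp_force: 30.0
```

Call:
servo_tool --pt "0 0 -0.33 0 -0.025 0 0.8" --pt "0 0 -0.67 0 -0.05 0 0.8" --pt "0 0 -1.0 0 -0.075 0 0.8" --pt "0 0 -1.34 0 -0.1 0 0.8" --pt "0 0 -1.65 0 -0.125 0 0.8" --pt "0 0 -1.98 0 -0.15 0 0.8" --pt "0 0 -2.3 0 -0.175 0 0.8" --pt "0 0 -2.6 0 -0.2 0 0.8" --pt "0 0 -2.93 0 -0.225 0 0.8" --pt "0 0 -3.25 0 -0.25 0 0.8" --pt "0 0 -3.55 0 -0.275 0 0.8" --pt "0.1 0 -3.8 0 -0.295 0 0.8" --pt "0.1 0 -3.95 0 -0.31 0 0.8" --pt "0.1 0 -3.95 0 -0.31 0 0.8" --pt "0.1 0 -3.95 0 -0.31 0 0.8"

```text
time_s: 4.8
ee_pos: [559.2, -221.8, 54.0]
tcp_rot: [0.607, 0.779, -0.095, 0.122]
force: [-0.4, -0.6, -1.0]
width: 13.8
grasp_force: 30.0
```

```bash
python3 - <<'E'
from h import *
o=[]
for n,b in (("top",(170,290,280,430)),("side",(100,220,250,400))):
    im=imaging.camera(n); o.append(cv2.resize(im[b[0]:b[1],b[2]:b[3],::-1],(400,320),interpolation=cv2.INTER_CUBIC))
cv2.imwrite("pics/both2.png",np.hstack(o))
s=r.observe(); print(s["ee_pos"],s["qpos"],s["force"],s["ft_torque"])
B=R.from_quat(s["tcp_rot"]).as_matrix(); print(B, "tip",s["ee_pos"]+B[:,0]*134+B[:,2]*1.6)
E
```

```text
[ 559.08793517 -222.18417622   53.96883503] [ 0.52767183  0.30960357 -0.41167239  1.90683505  0.53218659  0.89959539
  0.06162763] [ 0.41916444  0.34971978 -0.26867061] [ 0.36516044 -0.06527803 -0.04381475]
[[-2.32272875e-01  9.69811785e-01  7.42590950e-02]
 [ 9.23574348e-01  2.43854632e-01 -2.95880620e-01]
 [-3.05056936e-01 -1.41246960e-04 -9.52334104e-01]] tip [528.08218445 -98.89862252  11.56747101]
```

View pics/both2.png

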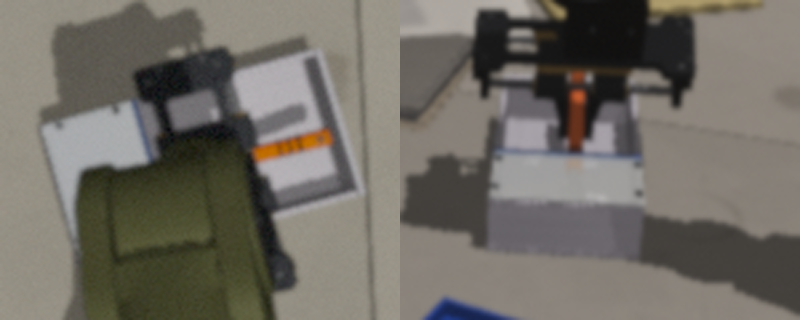

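Handle is held and tilted, with its rear end at about (404,222) in the top picture. Checking this against the predicted end in case it slipped in the fingers.

```bash
python3 - <<'E'
from h import *
s=r.observe(); print(s["force"],s["ft_torque"])
B=R.from_quat(s["tcp_rot"]).as_matrix()
for n in("top","side"):
    im=imaging.camera(n); c=rect(n,orange(im)*((np.arange(512)>280)&(np.arange(512)<425)),70)[4]
    p=imaging.camera_params(n); T=np.linalg.inv(p["world_from_camera"])
    for z in (1.6-8,1.6,9.6):
        w=s["ee_pos"]+B@[-86,0,z]; q=p["mtx"]@(T[:3,:3]@w+T[:3,3]); print(n,z,(q[:2]/q[2]).round(1))
    print(c.min(0),c.max(0),c[c[:,0].argmax()],c[c[:,1].argmin()])
E
```

```text
[ 0.41916444  0.34971978 -0.26867061] [ 0.36516044 -0.06527803 -0.04381475]
top -6.4 [401.8 220.9]
top 1.6 [401.8 220.6]
top 9.6 [401.7 220.3]
[375 219] [403 229] [403 223] [401 219]
side -6.4 [315.6 121. ]
side 1.6 [315.4 123.3]
side 9.6 [315.2 125.6]
[314 134] [318 139] [318 138] [315 134]
```

No slip: the seen end matches the prediction. Drawing it out along its own axis.

Call:
servo_tool --pt "-0.5 0 0 0 0 0 0.8" --pt "-1.1 0 0 0 0 0 0.8" --pt "-1.8 0 0 0 0 0 0.8" --pt "-2.5 0 0 0 0 0 0.8" --pt "-3.2 0 0 0 0 0 0.8" --pt "-3.9 0 0 0 0 0 0.8" --pt "-4.6 0 0 0 0 0 0.8" --pt "-5.3 0 0 0 0 0 0.8" --pt "-6 0 0 0 0 0 0.8" --pt "-6.7 0 0 0 0 0 0.8" --pt "-7.4 0 0 0 0 0 0.8" --pt "-8.1 0 0 0 0 0 0.8" --pt "-8.8 0 0 0 0 0 0.8" --pt "-9.4 0 0 0 0 0 0.8" --pt "-10 0 0 0 0 0 0.8" --pt "-10 0 0 0 0 0 0.8"

```text
time_s: 6.6
ee_pos: [582.6, -315.3, 85.0]
tcp_rot: [0.608, 0.779, -0.095, 0.122]
force: [0.6, 0.3, -0.7]
width: 13.8
grasp_force: 30.0
```

```bash
python3 - <<'E'
from h import *
o=[]
for n,b in (("top",(170,290,280,430)),("side",(100,220,250,400))):
    im=imaging.camera(n); o.append(cv2.resize(im[b[0]:b[1],b[2]:b[3],::-1],(400,320),interpolation=cv2.INTER_CUBIC))
cv2.imwrite("pics/both3.png",np.hstack(o))
s=r.observe(); print(s["ee_pos"],s["qpos"],s["force"],s["ft_torque"])
B=R.from_quat(s["tcp_rot"]).as_matrix(); print("tip",s["ee_pos"]+B[:,0]*134+B[:,2]*1.6)
E
```

```text
[ 582.39825735 -314.05233959   84.44710389] [ 0.62968848  0.35931031 -0.37696845  1.76703445  0.49894003  0.93640729
  0.25262666] [-0.37224675 -0.21410831 -0.74179423] [ 0.42091604 -0.02543099 -0.02549623]
tip [ 551.32869865 -190.77247348   42.07592107]
```

View pics/both3.png

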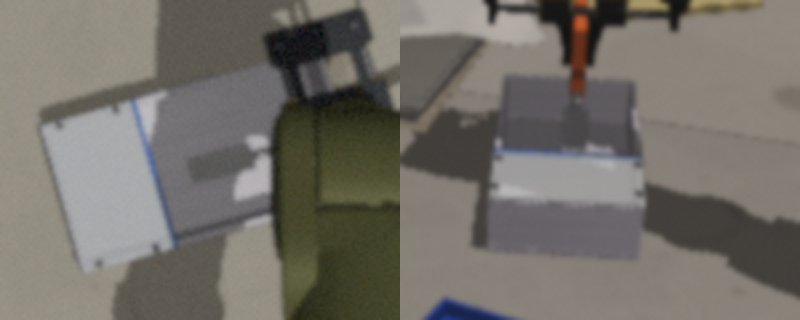

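The blade is clear of the hood (tip about 25 mm short of the hood edge; in the side view the spatula hangs above the open part). Now lifting and levelling.

Call:
servo_tool --pt "-0.3 0 -0.95 0 0 0 0.8" --pt "-0.8 0 -2.4 0 0 0 0.8" --pt "-1.4 0 -4.3 0 0 0 0.8" --pt "-2 0 -6.2 0 0 0 0.8" --pt "-2.6 0 -8.1 0 0 0 0.8" --pt "-3.2 0 -10 0 0.05 0 0.8" --pt "-3.4 0 -10.5 0 0.1 0 0.8" --pt "-3.4 0 -10.5 0 0.15 0 0.8" --pt "-3.4 0 -10.5 0 0.2 0 0.8" --pt "-3.4 0 -10.5 0 0.25 0 0.8" --pt "-3.4 0 -10.5 0 0.3 0 0.8" --pt "-3.4 0 -10.5 0 0.31 0 0.8" --pt "-3.4 0 -10.5 0 0.31 0 0.8"

```text
time_s: 8.0
ee_pos: [582.7, -315.0, 195.7]
tcp_rot: [0.615, 0.789, -0.0, 0.001]
force: [0.3, -0.4, -1.2]
width: 13.8
grasp_force: 30.0
```

```bash
python3 - <<'E'
from h import *
s=r.observe(); print(s["ee_pos"],s["qpos"])
move([558.9,149.7,165],1.4288,0,s)
E
```

```text
[ 582.71932074 -314.98149726  195.73674468] [ 0.77188569  0.39357373 -0.41691073  1.45399289  0.1613537   1.32649381
  0.59095997]
shift cm [45.65  9.03  3.02] rotvec [0.001 0.001 0.388]
```

Call:
servo_tool --pt "1 0.2 0 0 0 0 0.8" --pt "3 0.5 0 0 0 0.02 0.8" --pt "6 1.1 0 0 0 0.05 0.8" --pt "9 1.7 0 0 0 0.08 0.8" --pt "12 2.3 0 0 0 0.11 0.8" --pt "15 2.9 0 0 0 0.14 0.8" --pt "18 3.5 0 0 0 0.17 0.8" --pt "21 4.1 0.3 0 0 0.2 0.8" --pt "24 4.7 0.6 0 0 0.23 0.8" --pt "27 5.3 0.9 0 0 0.26 0.8" --pt "30 5.9 1.2 0 0 0.29 0.8" --pt "33 6.5 1.6 0 0 0.32 0.8" --pt "36 7.1 2 0 0 0.35 0.8" --pt "39 7.7 2.4 0 0 0.37 0.8" --pt "42 8.3 2.8 0 0 0.388 0.8" --pt "44 8.7 3 0 0 0.388 0.8" --pt "45.2 8.9 3 0 0 0.388 0.8" --pt "45.6 9 3 0 0 0.388 0.8" --pt "45.6 9 3 0 0 0.388 0.8" --pt "45.6 9 3 0 0 0.388 0.8"

```text
time_s: 10.0
ee_pos: [558.6, 148.3, 165.0]
tcp_rot: [0.756, 0.655, -0.0, 0.001]
force: [0.0, -0.4, -1.1]
width: 13.6
grasp_force: 30.0
```

```bash
python3 - <<'E'
from h import *
o=[]
for n in ("top","side"):
    im=imaging.camera(n); o.append(im[80:384,100:500,::-1])
cv2.imwrite("pics/both4.png",np.hstack(o))
s=r.observe(); print(s["ee_pos"],s["tcp_rot"],s["joint_velocities"].round(3))
move([558.9,149.7,165],1.4288,0,s)
B=R.from_quat(s["tcp_rot"]).as_matrix()
for n in("top","side"):
    p=imaging.camera_params(n); T=np.linalg.inv(p["world_from_camera"])
    for w in ([-86,0,1.6],[134,0,1.6]):
        q=p["mtx"]@(T[:3,:3]@(s["ee_pos"]+B@w)+T[:3,3]); print(n,w,(q[:2]/q[2]).round(1)-[100,80])
E
```

```text
[558.68198176 148.13111877 164.90382393] [ 7.55883829e-01  6.54705630e-01 -2.16412238e-04  3.58360470e-04] [-0.001  0.002 -0.004 -0.    -0.     0.001 -0.   ]
shift cm [ 0.16 -0.   -0.01] rotvec [ 0.     0.001 -0.001]
top [-86, 0, 1.6] [134.3 161.3]
top [134, 0, 1.6] [ 27.6 148.3]
side [-86, 0, 1.6] [186.5  80.6]
side [134, 0, 1.6] [124.6 141.4]
```

View pics/both4.png

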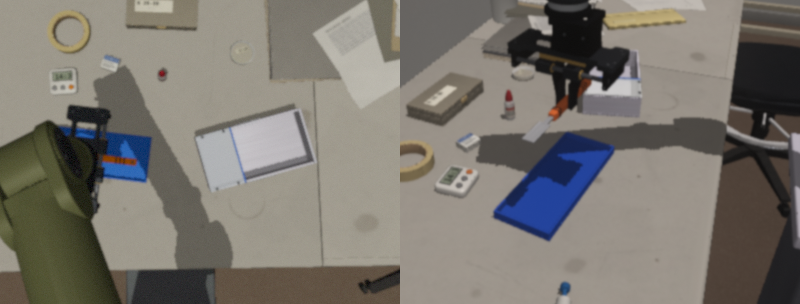

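The spatula is level over the tray. The blade tip is at about (528,139) in the side half and the handle end at (136,161) in the top half, both within a few pixels of prediction. The timer, bottle and dish haven't moved.

```bash
python3 -c "
from cell import r
print(r.finish_job())"
```

```text
the job is handed in; nothing more can be done
None
```

The spatula is out of the trough with no sign of strain against the hood, and the arm still holds it level, right way up and lengthwise over the middle of the blue tray, about 15 cm up; the dropper bottle, petri dish and timer were not touched, and the job was handed in at about 10 s.

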